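Lower the plate viewer's magnifier over the culture dish and lock it

TASK

With the fingertips, lower the magnifier of the plate viewer over its culture dish: press down the tail tab of the ratchet pawl until the pawl tips over and stays clear of the teeth, then push the arm down by the ribbed pad at its end, without slamming it, until it rests on its bottom stop, and finally push the pawl's thumb knob back towards the arm so that the pawl drops into the bottom notch and locks it. Lift nothing and force nothing, keep off the lens glass, and leave the dish and the other things on the bench where they are.

Things in the scene. Friction and masses are not known exactly. Their poses are not given: they have to be found in the camera images.
- viewer: Plate viewer (bench magnifier), fixed to the bench: white base plate 240 x 130 mm, its upper face 18 mm above the bench, carrying two white cheek plates with the hinges of the arm and the pawl. Origin: centre of the underside of the base. z is up; its -x axis points the way the magnifier arm points, its +x axis the way the pawl's tail points; the toothed steel sector and the pawl are on its -y side. Where it stands and how it is turned vary.
- viewer_hinge (a point): Centre of the arm's hinge, 150 mm above the bench, 50 mm from the viewer's origin along its +x; the hinge axis lies along the viewer's y.
- lens_arm (a joint): Angle of the magnifier arm above level, rad: 0 = level, on its bottom stop; grows as the arm rises; starts between 0.35 and 0.74. The hinge is stiff: the arm stays where it is left, about 2 to 3 N on the pad moves it. While the pawl is in, the sector's saw teeth (one every 0.28 rad) let the arm rise but stop it going down. The bottom notch takes the pawl only when the arm is within about 0.02 rad of its stop.
- push_pad: Ribbed black pad at the arm's free end, beyond the ring of the lens (91 mm across): 34 mm along the arm, 30 mm wide, 7 mm thick, tilted as the arm is. Origin: centre of its upper face, 172 mm from the arm's hinge along the arm and 6 mm above its centre line, in the viewer's plane y = 0; it moves on an arc about viewer_hinge. Its rubber cushion gives 1 mm at 4 N, 4 mm at 12 N, 6 mm at most.
- lens: Glass lens of the magnifier, 74 mm across, set in the black ring of the arm; origin at its centre, 115 mm from the arm's hinge. Not to be touched.
- pawl_hinge (a point): Hinge of the pawl, 90 mm above the bench, at x = +101 mm, y = -30 mm in the viewer's frame; its axis lies along the viewer's y.
- pawl (a joint): Angle of the pawl, rad: 0 = nose in the teeth (0.1 when its nose rides on a tooth), 0.36 = tipped back against its stop, free. A toggle spring holds it at either end; beyond the middle (0.18) it snaps over by itself. Moving it takes 1 to 3 N (a few N more at the tab if the tooth is loaded). Grows as the tail tab goes down.
- pawl_tab: Ribbed black tab at the end of the pawl's tail, 36 mm long (along the viewer's x) x 30 mm wide x 6 mm thick. Origin: centre of its upper face, 95 mm behind (+x) and 66 mm above the pawl's hinge when the pawl is in; when the pawl is free it is 112 mm behind and 28 mm above the hinge, so it goes down 38 mm.
- pawl_knob: Round black thumb knob on top of the pawl's upright, 16 mm in diameter, 26 mm wide along the viewer's y. Origin: its centre, 16 mm behind (+x) and 86 mm above the pawl's hinge when the pawl is in, 45 mm behind and 75 mm above when it is free. The upright below it is 14 mm wide; the tail passes about 50 mm lower. From behind the knob (its +x side) it is pushed towards -x of the viewer.
- dish: Closed culture dish with a brown agar plate, 92 mm across, 15 mm high, loose on the viewer's base under the lens. Origin: centre of its underside.
- tally_counter: Chrome hand tally counter, 50 x 61 x 17 mm, loose on the bench; leave alone. Origin: centre of its underside.
- stain_jar: Ribbed staining jar with white lid, 50 x 51 x 104 mm, loose on the bench; leave alone. Origin: centre of its underside.
- bench_timer: White bench timer, 47 x 75 x 84 mm, loose on the bench; leave alone. Origin: centre of its underside.

How it is judged:
On the way, in this order (a step that is already met when the one before it is completed fails the run):
1. the pawl is pressed over and stays free of the teeth, with the arm still up (value of joint each of pawl, lens_arm above 0.3 rad), for 0.2 s.
2. the arm is pushed down on its bottom stop, with the pawl still free (value of joint lens_arm below 0.02 rad and value of joint pawl above 0.25 rad), for 0.2 s.
At the end, for the whole second after the job is handed in: The arm rests on its bottom stop (under 0.025 rad), the pawl is in the bottom notch (under 0.04 rad), both at rest; the dish lies flat within 10 mm of where it stood (value of joint lens_arm below 0.025 rad and value of joint pawl below 0.04 rad and velocity of joint lens_arm between -0.05 and 0.05 rad/s and distance of dish from where it was at the start of the episode below 0.01 m and angle between dish's own z axis and vertical below 0.05 rad and linear speed of dish below 0.02 m/s); the robot touches nothing.
It fails at once if the arm is hoisted instead of lowered, or slammed down (faster than 2.5 rad/s) (value of joint lens_arm above 0.9 rad or velocity of joint lens_arm below -2.5 rad/s).
It fails at once if the arm or the pawl is forced (over 60 N on the pad, the tab or the knob) (contact force between the fingers and push_pad above 60 N or contact force between the fingers and pawl_tab above 60 N or contact force between the fingers and pawl_knob above 60 N).
It fails at once if the lens glass is touched (contact force between any of the fingers, the arm and lens above 0.5 N).
It fails at once if the dish is shifted, tipped or lifted (distance of dish from where it was at the start of the episode above 0.015 m or angle between dish's own z axis and vertical above 0.3 rad).
It fails at once if a thing on the bench is knocked away or lifted (distance of any of tally_counter, stain_jar, bench_timer from where it was at the start of the episode above 0.03 m).
It also fails if it takes over 58 s, if anything falls off the work surface, if the arm or the gripper's body presses on something with over 40 N, if the wrist force passes 120 N, or if a joint passes its speed limit or range.

ROBOT

A 6-joint arm with a two-finger parallel gripper is mounted at the origin on a cart in front of the work surface, level with it; the furniture and walls round the work are solid. World frame = base frame: x ahead of the robot, y to its left, z up, the work surface at z = 0. Lengths are in m, angles in rad, forces in N, time in s.
With the tool pointing down it reaches from about 0.3 to 0.775 m from the base axis. Payload 14.6 kg.
Tool frame: the origin (TCP) lies at the very end of the fingers, on their centre line; the grasp point (between the pads) lies 19 mm behind it (pinch_z is the distance from the TCP to the grasp point, in m); z points along the fingers, y is the direction in which the jaws open and shut (so a half turn about z gives the same grasp; the last joint's range is limited). The gripper opens to 94 mm and grips with 3 to 60 N. Pads are 16 mm wide; open, the fingers measure 119 mm over their backs; the gripper's body (75 mm by 177 mm) begins 78 mm behind the grasp point.
Start: joints at [1.215, 0.3, 1.521, -0, 1.321, -0.067], TCP at [0.157, 0.527, 0.205] pointing down, gripper open.
Joint ranges: [-3.03, 3.03], [-0.79, 2.21], [0.23, 2.52], [-1.04, 4.18], [0, 3.07], [-2.55, 2.55]. Speed limits (rad/s): [2.22, 2.22, 2.57, 3.14, 3.14, 3.14].

INTERFACE

Orientations are given as [roll, pitch, yaw] about the fixed x, y, z axes, in that order (R = Rz(yaw) Ry(pitch) Rx(roll)).
In Python, from station import get_obs, camera, hand_in, pinch_z gives the robot as it stands.
- The arm moves only by the tool servo_tool, never from a script. Its argument "moves" is a list that holds one entry, the list of rows, each a list of 7 numbers: the turn, a rotation vector about the tool's x, y, z normalised to -1 to 1, where 1 is pi/2 rad, then the shift along the tool's x, y, z normalised to -1 to 1, where 1 is 500 mm, then the closure, from 0 (fully open) to 1 (shut). In form: [[[rx, ry, rz, x, y, z, hand], ...]]. A call has 1 to 12 rows; each row is the pose to reach, as a shift and turn from the pose measured when the call began, along the tool's axes at that moment; what a row does not reach only later rows make up. A row lasts 1/12 s, in which the tool goes at most 41.7 mm and 7.16 degrees, less where a joint would pass 70% of its speed; a pose out of reach is approached as far as the arm can. A call with a number of a shift or a turn outside -1 to 1 is refused whole. A call with a gripper value outside its range is refused whole. The fingers move at their own pace and stop on an object; "squeeze" is the grip in N (left out, the last holds). Time passes only in rows, so rows that repeat a pose let the fingers close. It gives the time, the measured TCP pose, the force and the opening at its end, in the units of the state.
- get_obs(): the state, without advancing time (a new reading comes with each control period).
- camera(name): name is "scene" or "top" or "wrist"; returns a dict with "color" (480x640x3 uint8, red, green, blue), "intrinsics" (3x3 intrinsics, pixels), "rvec" (rotation vector, rad) and "tvec" (3), from world to camera coordinates, as OpenCV has them. Camera axes: x right, y down, z forward; pixel columns grow to the right and rows downward; lengths in m; the calibration is good to about 2 mm. A picture is of the moment at which its call begins. There is no depth.
- hand_in(): hands the job in, once; it reports no verdict.
The state is a dict: "time_s": time; "qpos": joint angles; "joint_vel": joint speeds; "tau": joint torques, N m; "ee_pos": TCP position; "eef_rot": TCP orientation; "force": force on the tool from outside, world axes, zero at the start; "moment": the same for the moment, N m; "grip_width": finger opening in m.
Only numpy, scipy, OpenCV 4.12 (cv2) and the standard library are available. Lean on these libraries where they do the work, as an engineer would, in place of code of your own. Each camera call takes 0.05 s, during which the arm holds its last target.

## Working session

There is one attempt and no reset: what is moved stays moved. The work goes in short steps, Python scripts to look and compute and a tool call to move; the robot and the scene stay as the last step left them, time stands still between calls to the robot, and variables do not carry over. Pictures are saved under pics/ and viewed, and the job is handed in when it is done.

Besides the shell and the picture viewer there is one more tool, called after "Call:" as name([rows], argument=value, ...), one row to a line, values as JSON. servo_tool: Moves the arm, as the interface text tells. Scaled input: -1 to 1 covers 500 mm each way for a shift and pi/2 rad each way for a turn. Its arguments: {"type":"object","properties":{"moves":{"type":"array"},"squeeze":{"type":"number"}},"required":["moves"]}

```bash
mkdir -p pics; ls; python3 - <<'E'
from station import get_obs, camera, pinch_z
import cv2
o=get_obs(); print(o)
for n in ("scene","top","wrist"):
    c=camera(n); cv2.imwrite(f"pics/{n}0.png",c["color"][:,:,::-1]); print(n,c["intrinsics"].tolist(),c["rvec"],c["tvec"])
E
```

```text
pics
{'time_s': 0.0, 'qpos': array([ 1.21536004e+00,  3.00503660e-01,  1.52158736e+00, -1.00005593e-06,
        1.32072236e+00, -6.65895736e-02]), 'joint_vel': array([-8.76829332e-04, -1.67352662e-03, -3.04011989e-04,  8.48224516e-05,
       -7.49602616e-04, -7.40149922e-04]), 'tau': array([-4.76944206e-04, -5.31806731e+01, -3.52735698e+01,  7.07880151e-02,
        2.44071818e-02, -8.89574630e-05]), 'ee_pos': array([0.15656836, 0.52695995, 0.20486582]), 'eef_rot': array([-3.14037457e+00, -8.02607102e-05,  2.85274614e+00]), 'force': array([ 1.52552463, -0.55603272, -0.20847429]), 'moment': array([ 0.01721937, -0.06335894,  0.03554728]), 'grip_width': 0.09431265772675917}
scene [[493.7962687526405, 0.0, 312.72710961454897], [0.0, 493.7962687526405, 229.40625256489946], [0.0, 0.0, 1.0]] [ 2.01542299 -1.04472571  0.53281647] [-0.25448419  0.33646579  1.11680215]
top [[618.411236660269, 0.0, 318.97123366316396], [0.0, 618.411236660269, 232.00258865019637], [0.0, 0.0, 1.0]] [ 2.16591448 -2.19830068  0.08823122] [0.03520386 0.48635945 1.57741216]
wrist [[336.8601797272545, 0.0, 320.3859779289666], [0.0, 336.8601797272545, 236.84863065442892], [0.0, 0.0, 1.0]] [-2.36462583 -1.76357345 -0.20335078] [-0.55080565 -0.02391085  0.38989609]
```

View pics/scene0.png

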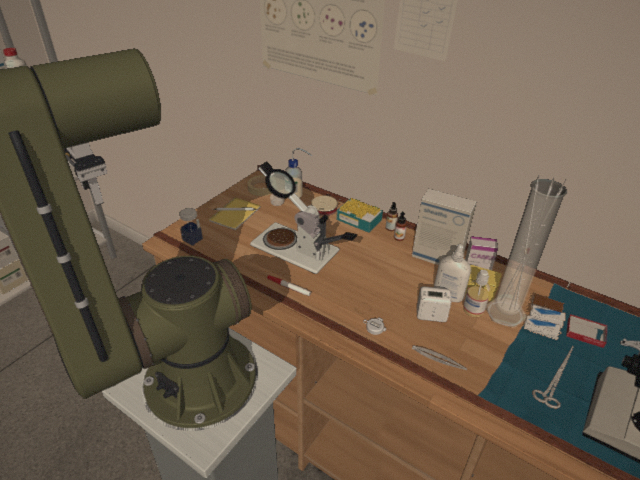

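View pics/top0.png

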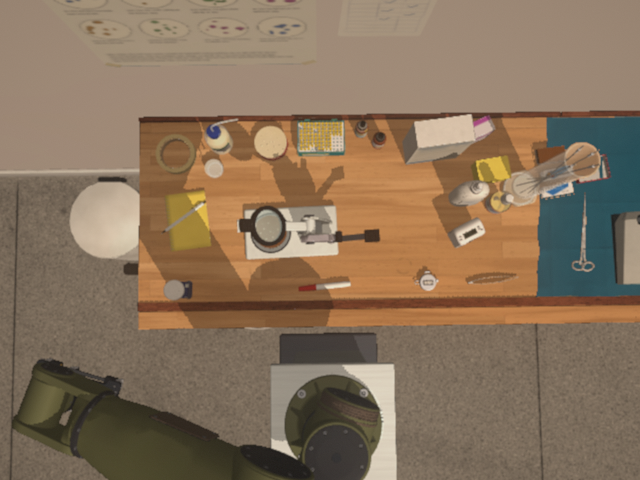

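View pics/wrist0.png

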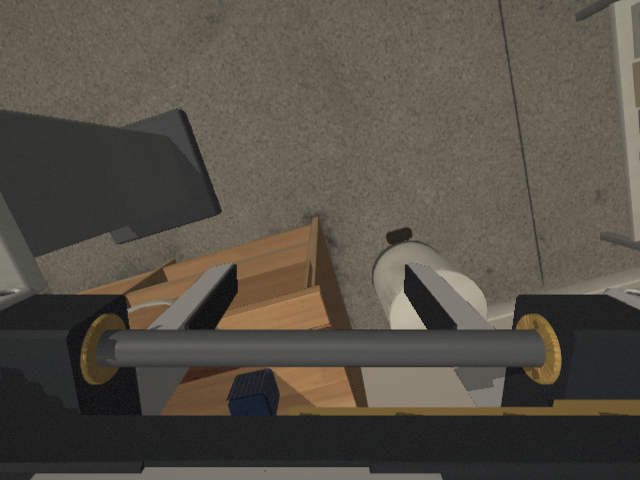

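The scene and top views show the viewer at about (290,232) in the top image. Its lens points left (world +y) and its tail points right, with the tab at about (372,236). I'll zoom in.

```bash
python3 - <<'E'
import cv2
t=cv2.imread("pics/top0.png"); cv2.imwrite("pics/topz.png",cv2.resize(t[190:275,230:390],None,fx=5,fy=5,interpolation=cv2.INTER_CUBIC))
t=cv2.imread("pics/scene0.png"); cv2.imwrite("pics/scenez.png",cv2.resize(t[155:275,240:370],None,fx=5,fy=5,interpolation=cv2.INTER_CUBIC))
E
```

```text
(no output)
```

View pics/topz.png

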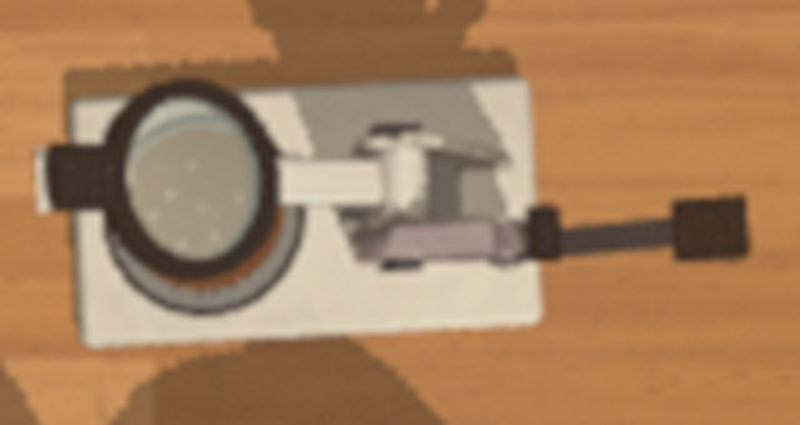

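View pics/scenez.png

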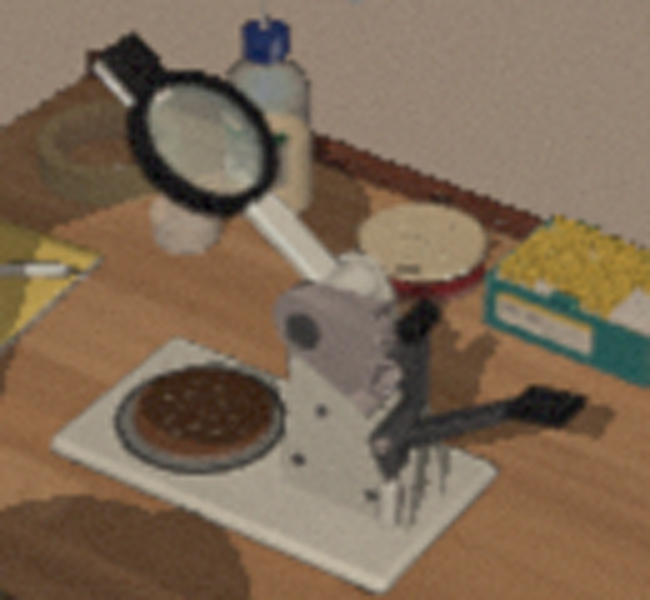

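The zooms show the base corners, the tab (top zoom 711,229), the knob (543,233) and the pad (80,178) clearly. I'll fit the pose and arm angle to all of them.

```bash
cat > fit.py <<'E'
import numpy as np, cv2, json
from scipy.optimize import least_squares
def V(p,q):  # viewer->world
    c,s=np.cos(p[2]),np.sin(p[2]); q=np.asarray(q,float)
    return np.array([p[0]+c*q[0]-s*q[1],p[1]+s*q[0]+c*q[1],q[2]])
def pad(a,along=172,up=6):
    return np.array([50-along*np.cos(a)-up*np.sin(a)*-1*-1 if 0 else 50-along*np.cos(a)+up*np.sin(a),0,150+along*np.sin(a)+up*np.cos(a)])/1e3
def proj(c,P):
    return cv2.projectPoints(np.array(P,float).reshape(-1,1,3),np.array(c["rvec"],float),np.array(c["tvec"],float),np.array(c["intrinsics"],float),None)[0].reshape(-1,2)
E
python3 - <<'E'
from fit import *
from station import camera
C={n:camera(n) for n in("scene","top")}
zt=lambda x,y:((x+.5)/5-.5+230,(y+.5)/5-.5+190)
zs=lambda x,y:((x+.5)/5-.5+240,(y+.5)/5-.5+155)
b=lambda x,y:lambda p:V(p,[x*.12,y*.065,.018])
f=lambda q:lambda p:V(p,q)
P=lambda p:V(p,pad(p[3]))
L=[("top",zt(73,100),b(-1,1)),("top",zt(528,78),b(1,1)),("top",zt(541,322),b(1,-1)),("top",zt(85,345),b(-1,-1)),
("scene",zs(52,445),b(-1,-1)),("scene",zs(383,588),b(1,-1)),("scene",zs(497,468),b(1,1)),("scene",zs(178,340),b(-1,1)),
("top",zt(711,229),f([.196,-.03,.156])),("scene",zs(545,403),f([.196,-.03,.156])),
("top",zt(543,233),f([.117,-.03,.176])),("scene",zs(417,318),f([.117,-.03,.176])),
("top",zt(78,178),P),("scene",zs(133,66),P)]
def r(p): return np.concatenate([proj(C[n],g(p))[0]-u for n,u,g in L])
s=least_squares(r,[0.4,0.1,-1.57,.6],loss="soft_l1")
print(s.x); print(r(s.x).reshape(-1,2).round(1).tolist())
p=s.x; np.save("p.npy",p)
for n,q in dict(tab=[.196,-.03,.156],tab2=[.213,-.03,.118],knob=[.117,-.03,.176],knob2=[.146,-.03,.165],pad=pad(p[3]),pad0=pad(0),hinge=[.05,0,.15]).items(): print(n,V(p,q).round(4), np.hypot(*V(p,q)[:2]).round(3))
E
```

```text
[ 0.48949494  0.10078848 -1.5334002   0.5965952 ]
[[-0.9, -0.7], [0.6, -1.1], [0.7, 0.1], [-1.2, 0.4], [-1.5, -0.8], [-0.2, 0.2], [0.5, -0.4], [-1.0, -1.0], [0.0, -0.3], [-0.1, 0.9], [0.5, 0.0], [-0.1, 1.8], [0.7, -0.1], [-0.0, 0.9]]
tab [ 0.4668 -0.0962  0.156 ] 0.477
tab2 [ 0.4675 -0.1132  0.118 ] 0.481
knob [ 0.4639 -0.0173  0.176 ] 0.464
knob2 [ 0.465  -0.0462  0.165 ] 0.467
pad [0.4862 0.1896 0.2516] 0.522
pad0 [0.4849 0.2227 0.156 ] 0.534
hinge [0.4914 0.0508 0.15  ] 0.494
```

```bash
cat > plan.py <<'E'
from fit import *
from station import get_obs
from scipy.spatial.transform import Rotation as R
p=np.load("p.npy")
def row(targets,yaw=None,show=True):
    o=get_obs(); R0=R.from_euler("xyz",o["eef_rot"]); yaw=p[2]+np.pi if yaw is None else yaw
    Rt=R.from_euler("xyz",[np.pi,0,yaw]); 
    print("t",round(o["time_s"],2),"pos",o["ee_pos"].round(4),"rot",o["eef_rot"].round(3),"F",o["force"].round(1),"w",round(o["grip_width"],3))
    for t in targets:
        rv=(R0.inv()*Rt).as_rotvec()/(np.pi/2); d=R0.inv().apply(np.array(t)-o["ee_pos"])/.5
        print(np.array(t).round(3),"->",rv.round(3).tolist()+d.round(3).tolist())
E
python3 - <<'E'
from plan import *
row([[.157,.527,.42]],yaw=2.853)
row([[.35,.35,.42],V(p,[.204,-.03,.42])])
E
```

```text
t 0.25 pos [0.1566 0.5271 0.2052] rot [-3.141 -0.     2.853] F [-0.9  0.4  0. ] w 0.094
[0.157 0.527 0.42 ] -> [-0.0, -0.0, -0.0, -0.001, -0.0, -0.43]
t 0.25 pos [0.1566 0.5271 0.2052] rot [-3.141 -0.     2.853] F [-0.9  0.4  0. ] w 0.094
[0.35 0.35 0.42] -> [-0.0, 0.0, 0.792, -0.472, -0.23, -0.429]
[ 0.467 -0.104  0.42 ] -> [-0.0, 0.0, 0.792, -0.955, -1.034, -0.429]
```

Call:
servo_tool([
  [[0,0,0,0,0,-0.08,1],[0,0,0,0,0,-0.16,1],[0,0,0,0,0,-0.24,1],[0,0,0,0,0,-0.32,1],[0,0,0,0,0,-0.4,1],[0,0,0,0,0,-0.43,1],[0,0,0.1,-0.08,-0.04,-0.43,1],[0,0,0.2,-0.16,-0.08,-0.43,1],[0,0,0.28,-0.24,-0.12,-0.43,1],[0,0,0.36,-0.32,-0.16,-0.43,1],[0,0,0.44,-0.4,-0.2,-0.43,1],[0,0,0.52,-0.47,-0.23,-0.43,1]],
], squeeze=10)

```text
time_s: 1.25
ee_pos: [0.3412, 0.3559, 0.4205]
eef_rot: [3.142, 0.0, 2.097]
force: [0.6, 0.5, -0.6]
grip_width: 0.0171
```

```bash
python3 - <<'E'
from plan import *
row([V(p,[.204,-.03,.35]),V(p,[.204,-.03,.20])])
E
```

```text
t 1.25 pos [0.3412 0.3559 0.4205] rot [3.142 0.    2.097] F [ 0.6  0.5 -0.6] w 0.017
[ 0.467 -0.104  0.35 ] -> [0.0, 0.0, 0.311, -0.922, -0.244, 0.141]
[ 0.467 -0.104  0.2  ] -> [0.0, 0.0, 0.311, -0.922, -0.244, 0.441]
```

Call:
servo_tool([
  [[0,0,0.08,-0.077,-0.02,0,1],[0,0,0.155,-0.154,-0.04,0,1],[0,0,0.23,-0.23,-0.06,0,1],[0,0,0.311,-0.307,-0.08,0,1],[0,0,0.311,-0.384,-0.1,0,1],[0,0,0.311,-0.46,-0.122,0,1],[0,0,0.311,-0.538,-0.142,0,1],[0,0,0.311,-0.615,-0.163,0,1],[0,0,0.311,-0.69,-0.183,0.02,1],[0,0,0.311,-0.77,-0.2,0.05,1],[0,0,0.311,-0.85,-0.225,0.08,1],[0,0,0.311,-0.922,-0.244,0.12,1]],
])

```text
time_s: 2.25
ee_pos: [0.4661, -0.1018, 0.3631]
eef_rot: [3.14, 0.001, 1.608]
force: [1.1, 0.8, 0.3]
grip_width: 0.0002
```

```bash
python3 - <<'E'
from plan import *
row([V(p,[.204,-.03,.175]),V(p,[.204,-.03,.20])])
E
```

```text
t 2.25 pos [ 0.4661 -0.1018  0.3631] rot [3.140e+00 1.000e-03 1.608e+00] F [1.1 0.8 0.3] w 0.0
[ 0.467 -0.104  0.175] -> [0.001, 0.0, -0.0, -0.005, 0.001, 0.376]
[ 0.467 -0.104  0.2  ] -> [0.001, 0.0, -0.0, -0.005, 0.001, 0.326]
```

Descending to 19 mm above the tab.

Call:
servo_tool([
  [[0,0,0,-0.005,0.001,0.07,1],[0,0,0,-0.005,0.001,0.14,1],[0,0,0,-0.005,0.001,0.21,1],[0,0,0,-0.005,0.001,0.28,1],[0,0,0,-0.005,0.001,0.33,1],[0,0,0,-0.005,0.001,0.36,1],[0,0,0,-0.005,0.001,0.376,1],[0,0,0,-0.005,0.001,0.376,1]],
])

```text
time_s: 2.92
ee_pos: [0.4664, -0.1042, 0.1738]
eef_rot: [-3.141, -0.0, 1.608]
force: [-1.0, 0.4, -0.2]
grip_width: 0.0003
```

```bash
python3 - <<'E'
from plan import *
from station import camera
row([V(p,[.204,-.03,.13])])
for n in("scene","top","wrist"):
    c=camera(n)["color"][:,:,::-1]
    if n=="scene": c=cv2.resize(c[140:275,230:390],None,fx=5,fy=4,interpolation=cv2.INTER_CUBIC)
    if n=="top": c=cv2.resize(c[150:275,230:390],None,fx=5,fy=4,interpolation=cv2.INTER_CUBIC)
    cv2.imwrite(f"pics/{n}1.png",c)
E
```

```text
t 2.92 pos [ 0.4664 -0.1042  0.1738] rot [-3.141 -0.     1.608] F [-1.   0.4 -0.2] w 0.0
[ 0.467 -0.104  0.13 ] -> [-0.0, -0.0, -0.0, 0.0, 0.001, 0.088]
```

View pics/scene1.png

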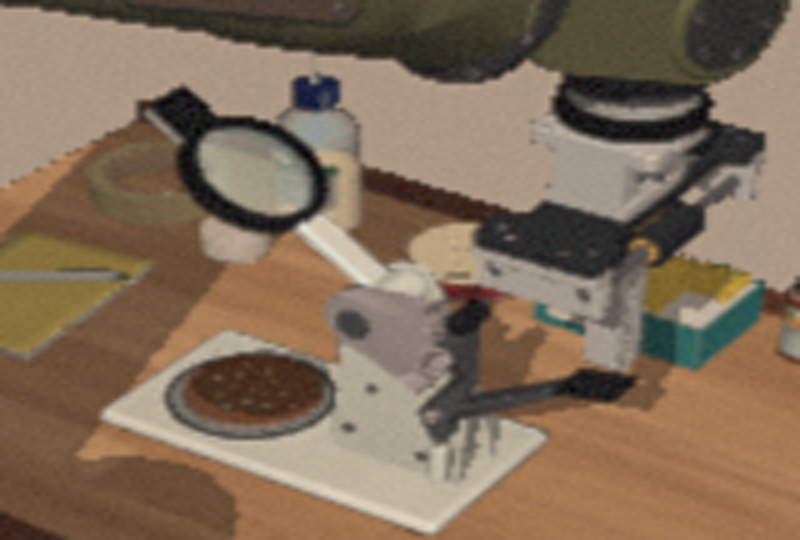

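View pics/wrist1.png

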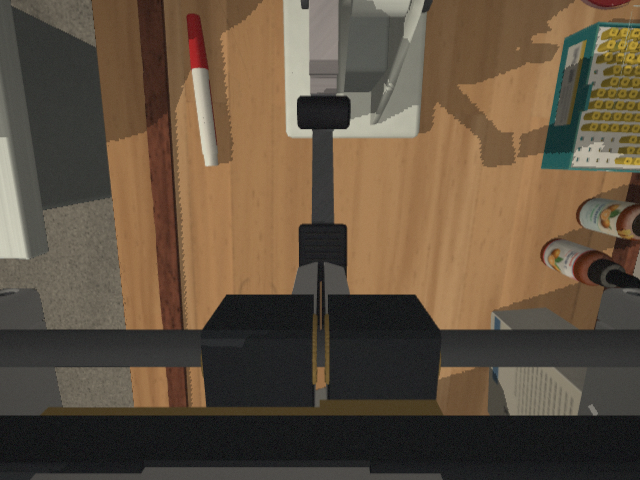

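The closed fingertips are centred over the tab: wrist view (322,245), scene crop about (605,375). I'll press down gently.

Call:
servo_tool([
  [[0,0,0,0,0.001,0.015,1],[0,0,0,0,0.001,0.03,1],[0,0,0,0,0.001,0.036,1],[0,0,0,0,0.001,0.042,1],[0,0,0,0,0.001,0.048,1]],
])

```text
time_s: 3.48
ee_pos: [0.4682, -0.1047, 0.1522]
eef_rot: [3.138, 0.002, 1.608]
force: [0.3, -2.8, 3.9]
grip_width: 0.0003
```

Call:
servo_tool([
  [[0,0,0,0,0,0.006,1],[0,0,0,0,0,0.012,1],[0,0,0,0,0,0.018,1],[0,0,0,0,0,0.018,1]],
])

```text
time_s: 3.82
ee_pos: [0.4682, -0.1048, 0.1428]
eef_rot: [3.138, 0.002, 1.608]
force: [0.7, -1.6, 3.5]
grip_width: 0.0002
```

Call:
servo_tool([
  [[0,0,0,0,0,0.008,1],[0,0,0,0,0,0.016,1],[0,0,0,0,0,0.024,1],[0,0,0,0,0,0.032,1],[0,0,0,0,0,0.04,1],[0,0,0,0,0,0.04,1]],
])

```text
time_s: 4.32
ee_pos: [0.4679, -0.1046, 0.1218]
eef_rot: [3.139, 0.001, 1.608]
force: [-0.4, 0.3, -1.5]
grip_width: 0.0003
```

```bash
python3 - <<'E'
from plan import *
from station import camera
row([V(p,[.204,-.03,.25])])
for n in("scene","wrist"):
    c=camera(n)["color"][:,:,::-1]
    if n=="scene": c=cv2.resize(c[140:275,230:390],None,fx=5,fy=4,interpolation=cv2.INTER_CUBIC)
    cv2.imwrite(f"pics/{n}2.png",c)
E
```

```text
t 4.32 pos [ 0.4679 -0.1046  0.1218] rot [3.139e+00 1.000e-03 1.608e+00] F [-0.4  0.3 -1.5] w 0.0
[ 0.467 -0.104  0.25 ] -> [0.001, 0.001, -0.0, 0.001, -0.001, -0.256]
```

View pics/scene2.png

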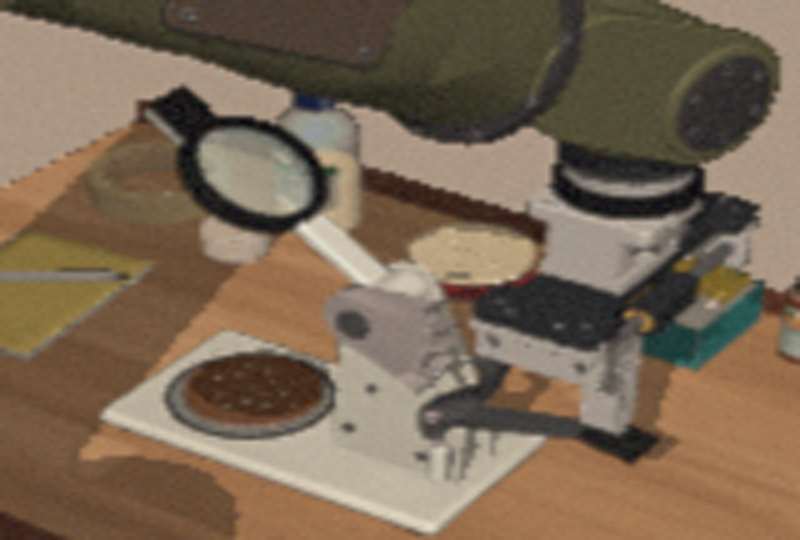

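The pawl has snapped over: the tab is down at scene crop (620,440) and the teeth are clear. Contact force is about 0 and the arm is still up. I'll lift away and go over the pad.

Call:
servo_tool([
  [[0,0,0,0,0,-0.06,1],[0,0,0,0,0,-0.14,1],[0,0,0,0,0,-0.22,1],[0,0,0,0,0,-0.3,1],[0,0,0,0,0,-0.38,1],[0,0,0,0,0,-0.46,1],[0,0,0,0,0,-0.52,1],[0,0,0,0.06,0.01,-0.52,1],[0,0,0,0.14,0.02,-0.52,1],[0,0,0,0.22,0.03,-0.52,1],[0,0,0,0.3,0.04,-0.52,1],[0,0,0,0.38,0.05,-0.52,1]],
])

```text
time_s: 5.42
ee_pos: [0.485, 0.0883, 0.3829]
eef_rot: [3.138, 0.001, 1.608]
force: [0.4, -1.4, 0.4]
grip_width: 0.0003
```

```bash
python3 - <<'E'
from plan import *
a=p[3]; q=pad(a)
row([V(p,[q[0],0,.32]),V(p,[q[0],0,.28])])
E
```

```text
t 5.42 pos [0.485  0.0883 0.3829] rot [3.138e+00 1.000e-03 1.608e+00] F [ 0.4 -1.4  0.4] w 0.0
[0.486 0.19  0.32 ] -> [0.002, 0.001, -0.0, 0.203, 0.009, 0.125]
[0.486 0.19  0.28 ] -> [0.002, 0.001, -0.0, 0.203, 0.009, 0.205]
```

Call:
servo_tool([
  [[0,0,0,0.08,0.004,0,1],[0,0,0,0.16,0.007,0,1],[0,0,0,0.203,0.009,0.02,1],[0,0,0,0.203,0.009,0.08,1],[0,0,0,0.203,0.009,0.14,1],[0,0,0,0.203,0.009,0.18,1],[0,0,0,0.203,0.009,0.205,1],[0,0,0,0.203,0.009,0.205,1]],
])

```text
time_s: 6.08
ee_pos: [0.4853, 0.1896, 0.2777]
eef_rot: [-3.141, 0.002, 1.608]
force: [-0.2, -0.3, -1.1]
grip_width: 0.0008
```

```bash
python3 - <<'E'
from plan import *
from station import camera
a=p[3]
row([V(p,pad(b)+[0,0,.008*np.tan(b)]) for b in (a,.5,.4,.3,.2,.1,0)])
for n in("scene","top","wrist"):
    c=camera(n)["color"][:,:,::-1]
    if n=="scene": c=cv2.resize(c[140:275,230:390],None,fx=5,fy=4,interpolation=cv2.INTER_CUBIC)
    if n=="top": c=cv2.resize(c[150:275,230:390],None,fx=5,fy=4,interpolation=cv2.INTER_CUBIC)
    cv2.imwrite(f"pics/{n}3.png",c)
E
```

```text
t 6.08 pos [0.4853 0.1896 0.2777] rot [-3.141e+00  2.000e-03  1.608e+00] F [-0.2 -0.3 -1.1] w 0.001
[0.486 0.19  0.257] -> [-0.0, 0.002, -0.0, 0.0, 0.002, 0.041]
[0.486 0.199 0.242] -> [-0.0, 0.002, -0.0, 0.019, 0.002, 0.071]
[0.486 0.207 0.226] -> [-0.0, 0.002, -0.0, 0.035, 0.002, 0.104]
[0.485 0.213 0.209] -> [-0.0, 0.002, -0.0, 0.048, 0.002, 0.137]
[0.485 0.218 0.192] -> [-0.0, 0.002, -0.0, 0.057, 0.002, 0.172]
[0.485 0.221 0.174] -> [-0.0, 0.002, -0.0, 0.064, 0.002, 0.207]
[0.485 0.223 0.156] -> [-0.0, 0.002, -0.0, 0.067, 0.002, 0.243]
```

View pics/scene3.png

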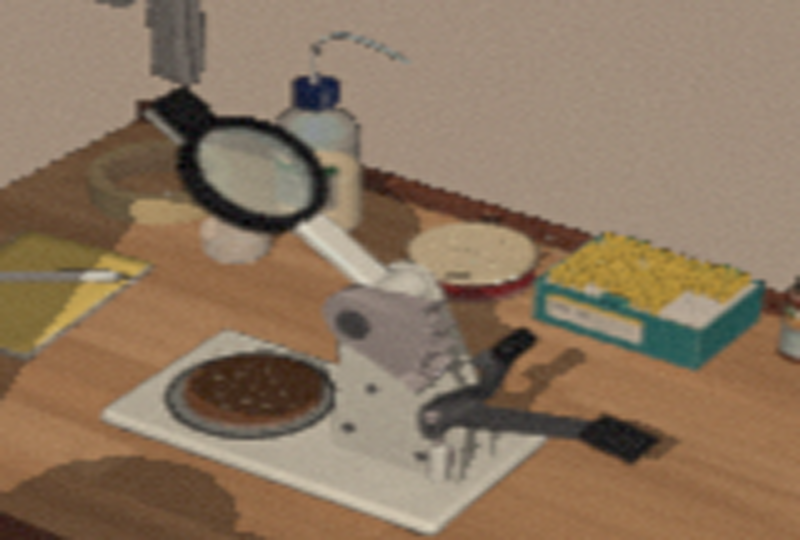

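View pics/wrist3.png

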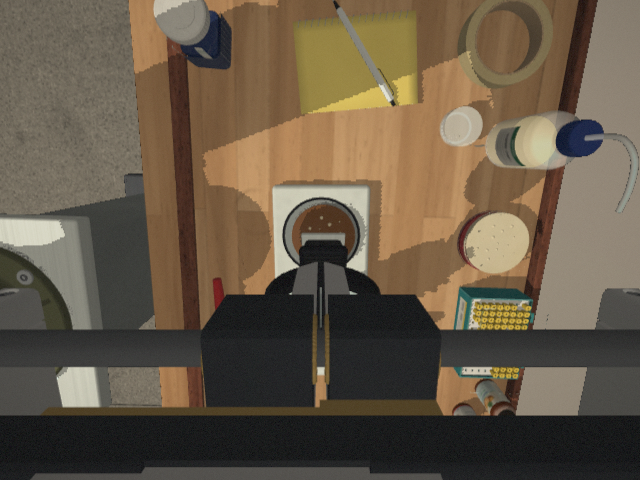

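The pawl stays free and the fingers sit above the pad, centred in the wrist view at x≈323. I'll push down along the arc.

Call:
servo_tool([
  [[0,0,0,0,0.002,0.02,1],[0,0,0,0,0.002,0.035,1],[0,0,0,0.004,0.002,0.045,1],[0,0,0,0.01,0.002,0.055,1],[0,0,0,0.015,0.002,0.065,1],[0,0,0,0.02,0.002,0.075,1]],
])

```text
time_s: 6.73
ee_pos: [0.4873, 0.2002, 0.2436]
eef_rot: [3.136, 0.001, 1.608]
force: [-0.7, 0.7, 2.9]
grip_width: 0.0003
```

Call:
servo_tool([
  [[0,0,0,0.006,0,0.012,1],[0,0,0,0.011,0,0.024,1],[0,0,0,0.016,0,0.036,1],[0,0,0,0.021,0,0.048,1],[0,0,0,0.025,0,0.06,1],[0,0,0,0.029,0,0.072,1],[0,0,0,0.032,0,0.084,1],[0,0,0,0.035,0,0.096,1],[0,0,0,0.038,0,0.108,1],[0,0,0,0.04,0,0.12,1],[0,0,0,0.042,0,0.132,1],[0,0,0,0.044,0,0.144,1]],
])

```text
time_s: 7.73
ee_pos: [0.4869, 0.2222, 0.171]
eef_rot: [3.136, 0.001, 1.608]
force: [-0.5, 0.5, 2.6]
grip_width: 0.0004
```

```bash
python3 - <<'E'
from plan import *
from station import camera
row([V(p,pad(0)),V(p,pad(0)-[0,0,.004])])
c=camera("scene")["color"][:,:,::-1]
c=cv2.resize(c[140:275,230:390],None,fx=5,fy=4,interpolation=cv2.INTER_CUBIC)
cv2.imwrite("pics/scene4.png",c)
E
```

```text
t 7.73 pos [0.4869 0.2222 0.171 ] rot [3.136e+00 1.000e-03 1.608e+00] F [-0.5  0.5  2.6] w 0.0
[0.485 0.223 0.156] -> [0.003, 0.001, -0.0, 0.001, -0.004, 0.03]
[0.485 0.223 0.152] -> [0.003, 0.001, -0.0, 0.001, -0.004, 0.038]
```

View pics/scene4.png

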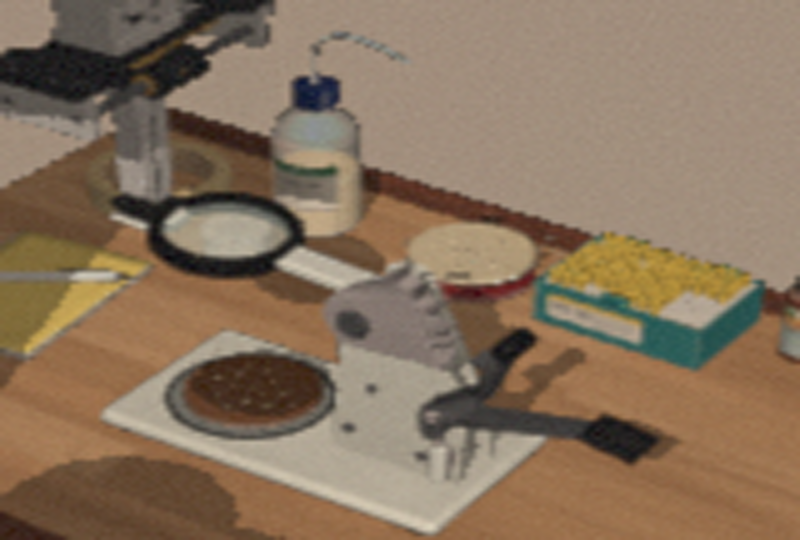

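The arm is nearly level, with the ring at crop (225,235). I'll finish in small, force-checked steps.

Call:
servo_tool([
  [[0,0,0,0.001,-0.002,0.008,1],[0,0,0,0.001,-0.003,0.016,1],[0,0,0,0.001,-0.003,0.024,1],[0,0,0,0.001,-0.003,0.028,1],[0,0,0,0.001,-0.003,0.03,1]],
])

```text
time_s: 8.2
ee_pos: [0.4851, 0.2226, 0.1552]
eef_rot: [3.137, 0.001, 1.608]
force: [-3.6, -0.8, 11.9]
grip_width: 0.0007
```

Call:
servo_tool([
  [[0,0,0,0,0,0.002,1],[0,0,0,0,0,0.004,1],[0,0,0,0,0,0.004,1]],
])

```text
time_s: 8.45
ee_pos: [0.4853, 0.2231, 0.1536]
eef_rot: [3.136, 0.0, 1.608]
force: [0.5, 4.0, 2.0]
grip_width: 0.0006
```

Call:
servo_tool([
  [[0,0,0,0,0,0.002,1],[0,0,0,0,0,0.004,1],[0,0,0,0,0,0.004,1]],
])

```text
time_s: 8.7
ee_pos: [0.4857, 0.2234, 0.1526]
eef_rot: [3.134, -0.001, 1.608]
force: [-1.2, 2.6, 11.9]
grip_width: 0.0007
```

Call:
servo_tool([
  [[0,0,0,0,0,0.002,1],[0,0,0,0,0,0.002,1]],
])

```text
time_s: 8.87
ee_pos: [0.4859, 0.2236, 0.1526]
eef_rot: [3.133, -0.001, 1.608]
force: [-3.7, 0.7, 12.2]
grip_width: 0.0
```

Call:
servo_tool([
  [[0,0,0,0,0,0.002,1],[0,0,0,0,0,0.003,1],[0,0,0,0,0,0.003,1],[0,0,0,0,0,0.003,1]],
])

```text
time_s: 9.2
ee_pos: [0.486, 0.2237, 0.1522]
eef_rot: [3.133, -0.002, 1.608]
force: [-4.1, -0.7, 14.8]
grip_width: 0.0004
```

```bash
python3 - <<'E'
from plan import *
from station import camera
row([V(p,pad(0)+[0,0,.1])])
for n in("scene",):
    c=camera(n); print("pad0 px",proj(c,[V(p,pad(0)),V(p,pad(.05))]))
    c=c["color"][:,:,::-1]
    c=cv2.resize(c[140:275,230:390],None,fx=5,fy=4,interpolation=cv2.INTER_CUBIC)
    cv2.imwrite("pics/scene5.png",c)
E
```

```text
t 9.2 pos [0.486  0.2237 0.1522] rot [ 3.133e+00 -2.000e-03  1.608e+00] F [-4.1 -0.7 14.8] w 0.0
[0.485 0.223 0.256] -> [0.006, -0.001, -0.0, -0.001, -0.0, -0.208]
pad0 px [[258.68345461 194.06849082]
 [258.65694815 191.63800349]]
```

View pics/scene5.png

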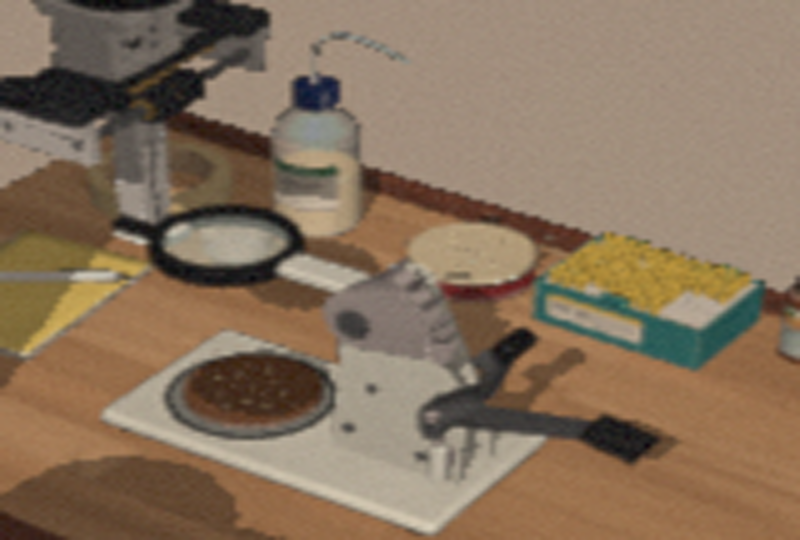

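The arm is level on its stop at about 12–15 N with the pawl still free. I'll lift and move behind the knob.

Call:
servo_tool([
  [[0,0,0,0,0,-0.03,1],[0,0,0,0,0,-0.1,1],[0,0,0,0,0,-0.18,1],[0,0,0,0,0,-0.26,1],[0,0,0,-0.04,-0.01,-0.3,1],[0,0,0,-0.12,-0.02,-0.3,1],[0,0,0,-0.2,-0.03,-0.3,1],[0,0,0,-0.28,-0.04,-0.3,1],[0,0,0,-0.36,-0.05,-0.3,1],[0,0,0,-0.44,-0.06,-0.3,1],[0,0,0,-0.52,-0.06,-0.3,1],[0,0,0,-0.6,-0.06,-0.3,1]],
])

```text
time_s: 10.25
ee_pos: [0.4651, -0.0796, 0.3014]
eef_rot: [3.133, -0.001, 1.608]
force: [0.3, 0.8, 0.3]
grip_width: 0.0005
```

```bash
python3 - <<'E'
from plan import *
row([V(p,[.185,-.03,.25]),V(p,[.185,-.03,.157])])
E
```

```text
t 10.25 pos [ 0.4651 -0.0796  0.3014] rot [ 3.133e+00 -1.000e-03  1.608e+00] F [0.3 0.8 0.3] w 0.001
[ 0.466 -0.085  0.25 ] -> [0.006, -0.001, -0.0, -0.012, 0.001, 0.103]
[ 0.466 -0.085  0.157] -> [0.006, -0.001, -0.0, -0.012, -0.0, 0.289]
```

Call:
servo_tool([
  [[0.006,0,0,-0.012,0,0.05,1],[0.006,0,0,-0.012,0,0.1,1],[0.006,0,0,-0.012,0,0.15,1],[0.006,0,0,-0.012,0,0.2,1],[0.006,0,0,-0.012,0,0.25,1],[0.006,0,0,-0.012,0,0.28,1],[0.006,0,0,-0.012,0,0.288,1],[0.006,0,0,-0.012,0,0.288,1]],
])

```text
time_s: 10.92
ee_pos: [0.4661, -0.0853, 0.1566]
eef_rot: [-3.139, -0.002, 1.608]
force: [-0.1, 0.5, 0.4]
grip_width: 0.0005
```

```bash
python3 - <<'E'
from plan import *
from station import camera
row([V(p,[.162,-.03,.157]),V(p,[.133,-.03,.165])])
for n in("scene","wrist","top"):
    c=camera(n)["color"][:,:,::-1]
    if n=="scene": c=cv2.resize(c[140:275,230:390],None,fx=5,fy=4,interpolation=cv2.INTER_CUBIC)
    if n=="top": c=cv2.resize(c[150:275,230:390],None,fx=5,fy=4,interpolation=cv2.INTER_CUBIC)
    cv2.imwrite(f"pics/{n}6.png",c)
E
```

```text
t 10.92 pos [ 0.4661 -0.0853  0.1566] rot [-3.139e+00 -2.000e-03  1.608e+00] F [-0.1  0.5  0.4] w 0.001
[ 0.466 -0.062  0.157] -> [-0.002, -0.001, -0.0, 0.046, 0.001, -0.001]
[ 0.464 -0.033  0.165] -> [-0.002, -0.001, -0.0, 0.104, 0.001, -0.017]
```

View pics/scene6.png

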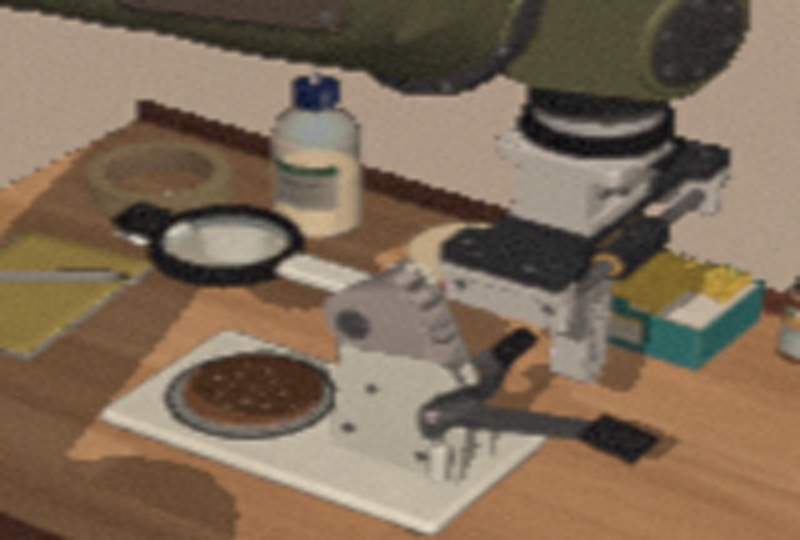

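View pics/wrist6.png

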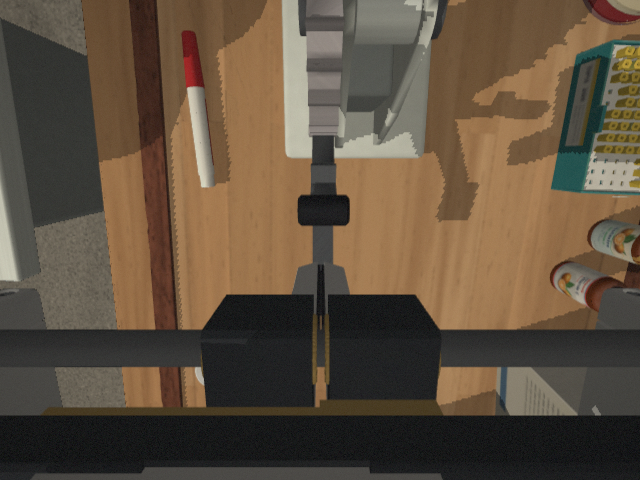

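The fingers are directly behind the knob: wrist view, knob at (323,210), fingers at (320,275). I'll push towards −x of the viewer.

Call:
servo_tool([
  [[0,0,0,0.02,0.001,0,1],[0,0,0,0.035,0.001,0,1],[0,0,0,0.045,0.001,0,1],[0,0,0,0.053,0.001,-0.002,1],[0,0,0,0.061,0.001,-0.006,1],[0,0,0,0.069,0.001,-0.01,1]],
])

```text
time_s: 11.57
ee_pos: [0.4666, -0.0509, 0.1642]
eef_rot: [3.139, 0.001, 1.608]
force: [0.1, -1.1, -0.4]
grip_width: 0.0002
```

Call:
servo_tool([
  [[0,0,0,0.008,0,-0.003,1],[0,0,0,0.016,0,-0.006,1],[0,0,0,0.024,0,-0.008,1],[0,0,0,0.024,0,-0.008,1]],
])

```text
time_s: 11.9
ee_pos: [0.4661, -0.038, 0.1684]
eef_rot: [3.139, 0.0, 1.609]
force: [-0.0, 0.8, -0.9]
grip_width: 0.0008
```

```bash
python3 - <<'E'
from plan import *
from station import camera
row([V(p,[.133,-.03,.165]),V(p,[.19,-.03,.165])])
for n in("scene","wrist"):
    c=camera(n)["color"][:,:,::-1]
    if n=="scene": c=cv2.resize(c[140:275,230:390],None,fx=5,fy=4,interpolation=cv2.INTER_CUBIC)
    cv2.imwrite(f"pics/{n}7.png",c)
E
```

```text
t 11.9 pos [ 0.4661 -0.038   0.1684] rot [3.139 0.    1.609] F [-0.   0.8 -0.9] w 0.001
[ 0.464 -0.033  0.165] -> [0.001, 0.0, 0.001, 0.01, -0.003, 0.007]
[ 0.467 -0.09   0.165] -> [0.001, 0.0, 0.001, -0.104, -0.003, 0.007]
```

View pics/scene7.png

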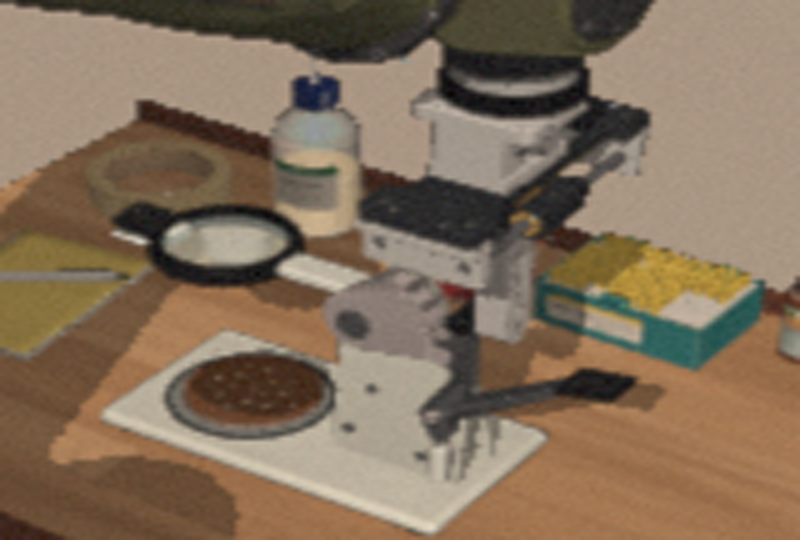

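View pics/wrist7.png

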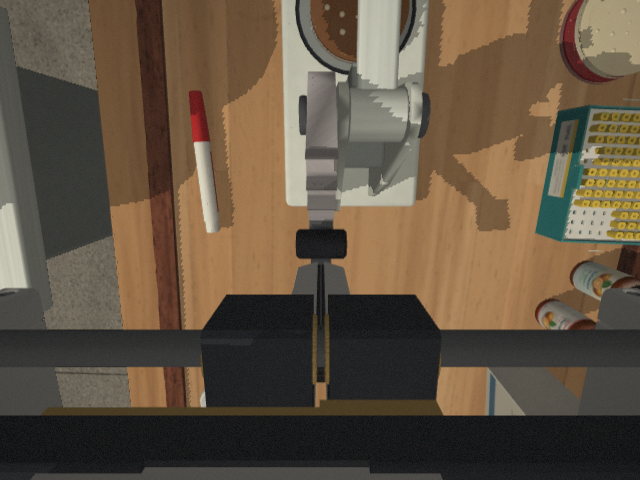

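The pawl snapped over: the tab is back up at crop (600,383) and there is no contact. I'll give the knob a gentle seating push, then retreat and compare with the first picture.

Call:
servo_tool([
  [[0,0,0,0.006,0,0,1],[0,0,0,0.01,0,0,1],[0,0,0,0.012,0,0,1],[0,0,0,0.012,0,0,1]],
])

```text
time_s: 12.33
ee_pos: [0.4658, -0.0337, 0.168]
eef_rot: [3.14, 0.003, 1.609]
force: [-0.1, -9.1, -1.2]
grip_width: 0.0001
```

The knob is firm at about 9 N, exactly where it should be with the pawl at 0. I'll retreat.

Call:
servo_tool([
  [[0,0,0,-0.04,0,0,1],[0,0,0,-0.1,0,0,1],[0,0,0,-0.12,0,-0.06,1],[0,0,0,-0.12,0,-0.14,1],[0,0,0,-0.15,0,-0.22,1],[0,0,0,-0.2,0,-0.3,1],[0,0,0,-0.26,0,-0.34,1],[0,0,0,-0.3,0,-0.38,1],[0,0,0,-0.3,0,-0.4,1],[0,0,0,-0.3,0,-0.4,1]],
])

```text
time_s: 13.17
ee_pos: [0.4714, -0.1836, 0.3701]
eef_rot: [3.138, 0.004, 1.607]
force: [-0.5, 0.3, 0.1]
grip_width: 0.0003
```

```bash
python3 - <<'E'
from plan import *
from station import camera
row([])
C=camera("scene"); c=C["color"][:,:,::-1]
T=camera("top")["color"][:,:,::-1]
cv2.imwrite("pics/scene8f.png",c)
a=cv2.imread("pics/scene0.png")
def tr(a,b,x,y,w,h,s=12):
    t=a[y:y+h,x:x+w]; r=cv2.matchTemplate(b[y-s:y+h+s,x-s:x+w+s],t,cv2.TM_CCOEFF_NORMED); _,m,_,l=cv2.minMaxLoc(r); return l[0]-s,l[1]-s,round(m,3)
print("tab",tr(a,c,340,230,20,12),"knob",tr(a,c,318,213,12,12),"dish",tr(a,c,262,226,36,25))
t0=cv2.imread("pics/top0.png")
for n,(x,y,w,h) in dict(tab=(364,228,18,15),knob=(334,230,10,12),timer=(450,218,40,30),tally=(415,265,26,28),jar=(160,275,35,28)).items(): print(n,tr(t0,T,x,y,w,h))
def pr(q): return proj(C,[V(p,q)])[0].round(1)
print("tab px in",pr([.196,-.03,.156]),"at 0.1",pr([.101+.095*np.cos(.1)+.066*np.sin(.1),-.03,.09+.066*np.cos(.1)-.095*np.sin(.1)]))
print("pad px a=0",pr(pad(0)),"a=.03",pr(pad(.03)))
c=cv2.resize(c[140:275,230:390],None,fx=5,fy=4,interpolation=cv2.INTER_CUBIC); cv2.imwrite("pics/scene8.png",c)
cv2.imwrite("pics/top8.png",T)
E
```

```text
t 13.17 pos [ 0.4714 -0.1836  0.3701] rot [3.138 0.004 1.607] F [-0.5  0.3  0.1] w 0.0
tab (0, 0, 0.993) knob (0, 0, 0.95) dish (0, 0, 0.985)
tab (0, 0, 0.999)
knob (0, 0, 0.996)
timer (12, 12, 0.308)
tally (-3, 6, 0.393)
jar (0, 0, 0.91)
tab px in [348.5 236.1] at 0.1 [350.3 239.8]
pad px a=0 [258.7 194.1] a=.03 [258.7 192.6]
```

View pics/scene8.png

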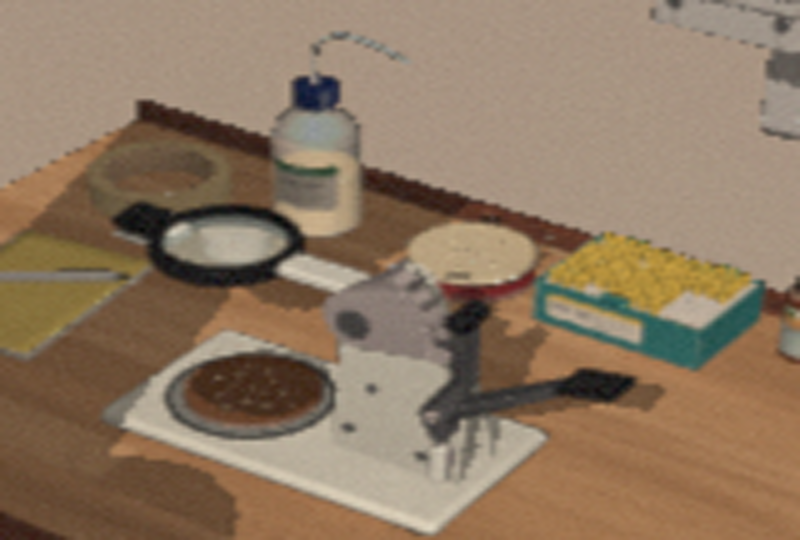

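View pics/top8.png

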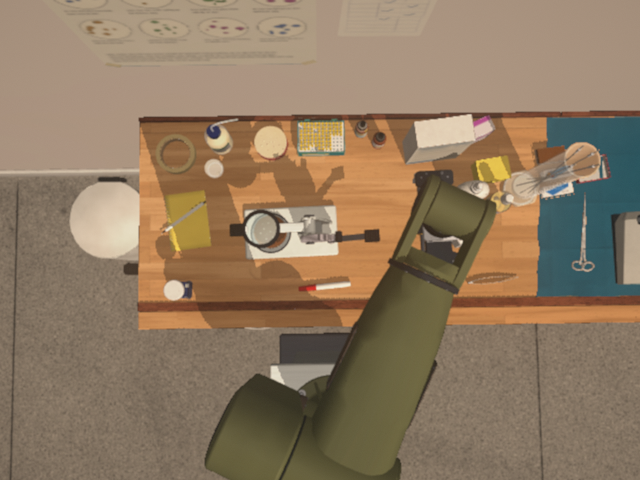

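The tab and knob are back at their pawl-in pixels with zero shift, where riding on a tooth would show about 4 px. The arm's pad is at its level position and the dish is unmoved. The timer and tally counter are hidden by the robot arm in the top view, but nothing came near them. Contact force is about 0, so I'm handing in.

```bash
python3 - <<'E'
from station import hand_in,get_obs
print(get_obs()["joint_vel"].round(3)); print(hand_in())
E
```

```text
[ 0.01   0.004  0.022 -0.001 -0.002 -0.004]
the job is handed in; nothing more can be done
None
```

The magnifier is down on its bottom stop with the pawl locked in the bottom notch, and the job was handed in at about 13.3 s. `hand_in` gives no verdict.

**What I did:**
- Pressed the pawl tab down with the closed fingertips, at about 4 N, until it snapped over and stayed free with the arm still up.
- Pushed the arm down by its pad along the arc, at about 3 N, to the stop. I held it there at about 12–15 N.
- Pushed the knob back from behind until the pawl snapped in. I gave it a 9 N seating push and backed off.

**Last checks:**
- **Pawl:** the tab and knob showed no image shift from their pawl-in positions at the start. If the pawl were riding on a tooth, the tab would show about 4 px.
- **Arm:** the pad sat within about 1 px of its level position.
- **Dish and jar:** neither showed any shift.
- **Contact:** the wrist force was about zero and the gripper was clear of everything.

**Disagreed or not confirmed:**
- One force reading while pressing at the bottom stop was only 2 N, between steady readings of about 12 N. I kept pressing until it stayed at 12–15 N.
- The timer and tally counter could not be rechecked at the end. The robot arm hid them from the top camera, so those image matches failed. The tool never worked near them, and they gave no contact force.

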